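Fetch the spare nest cylinder from the lidded spares box

ROBOT

A 6-joint arm with a two-finger parallel gripper is mounted at the origin on a cart in front of the work surface, level with it; the furniture and walls round the work are solid. World frame = base frame: x ahead of the robot, y to its left, z up, the work surface at z = 0. Lengths are in m, angles in rad, forces in N, time in s.
With the tool pointing down it reaches from about 0.325 to 1 m from the base axis. Payload 5.1 kg.
Tool frame: the origin (TCP) lies midway between the tips of the shut fingers; the grasp point (between the pads) lies 19 mm behind it; z points along the fingers, y is the direction in which the jaws open and shut (so a half turn about z gives the same grasp; the last joint's range is limited). The gripper opens to 85 mm and grips with 20 to 120 N. Pads are 22 mm wide; open, the fingers measure 114 mm over their backs; the gripper's body (76 mm by 85 mm) begins 54 mm behind the grasp point. The pads swing forward as they close: fully open they stand 13 mm farther back than shut.
Start: joints at [-1.188, 0.124, 1.65, -0, 1.367, -0.083], TCP at [0.292, -0.581, 0.231] pointing down, gripper open.
Joint ranges: [-2.61, 2.61], [-1.02, 2.33], [0.03, 2.71], [-1.35, 4.49], [0.32, 2.68], [-2.91, 2.91]. Speed limits (rad/s): [2.57, 2.57, 3.14, 3.14, 3.14, 3.14].

INTERFACE

Orientations are given as a unit quaternion [x, y, z, w].
In Python, from plant import bot gives the robot as it stands. The module is installed in compiled form; this text tells all that it offers.
- The arm moves only by the tool move_arm, never from a script. Its argument "deltas" is a list of rows, each a list of 4 numbers: the shift along the tool's x, y, z in mm, then the turn about the tool's z in degrees. In form: [[dx, dy, dz, spin], ...]. A call has 1 to 5 rows; each row shifts and turns the commanded pose from where the row before left it, along the tool's axes as they then stand; what a row does not reach is not made up. A row lasts 1/10 s, in which the tool goes at most 50 mm and 8.59 degrees, less where a joint would pass 70% of its speed; a pose out of reach is approached as far as the arm can. A call is refused whole if a number of a shift passes 50 or a number of a turn 8.59, either way. A call with a gripper value outside its range is refused whole. "jaw" is the finger opening in mm, from 0 to 85.4, set as the call begins (left out, the last holds). The fingers move at their own pace and stop on an object; "newtons" is the grip in N (left out, the last holds). Time passes only in rows, so rows that do not move let the fingers close. It gives the time, the measured TCP pose, the force and the opening at its end, in the units of the state.
- bot.read_state(): the state, without advancing time (a new reading comes with each control period).
- bot.snapshot(name): name is "scene" or "side" or "wrist"; returns a dict with "color" (420x560x3 uint8, red, green, blue), "fx", "fy", "cx", "cy" (pixels), "view" (4x4, takes a point from world to camera coordinates). Camera axes: x right, y up, looking along -z (the intrinsics and any distortion apply to the point x, -y, -z); pixel columns grow to the right and rows downward; lengths in m; the calibration is good to about 2 mm. A picture is of the moment at which its call begins. There is no depth.
- bot.hand_in(): hands the job in, once; it reports no verdict.
Trained networks look in a picture, given as the dict that the camera call returned (one of the last four; its "shot" number tells which), for a name from the list of things; names that differ only in an ending like _2 or _b are one class to them, and where a whole thing is asked for, a point or a joint stands for the part that bears it (a point fixed in the world has none). Each returns a list of dicts, best first, with "confidence" (0 to 1); they miss things now and then, are a little off and sometimes report something else, mostly with a low value. They report only what shows in the picture. A call takes as long as a camera call.
- bot.search_frame(name, picture): "point" ([x, y, z] in m, in the coordinates of the camera as it stood for that picture, good to about 4 mm: the middle of the surface that is visible of it).
- bot.outline_of(name, picture): "region" (420x560 bool, what is visible of it).
- bot.pinpoint(name, picture): "point" ([x, y, z] in m, in the coordinates of the camera as it stood for that picture, good to about 4 mm: a listed point, or the origin of a listed thing).
The state is a dict: "time_s": time; "q": joint angles; "joint_velocities": joint speeds; "joint_torque": joint torques, N m; "tcp_pos": TCP position; "eef_rot": TCP orientation; "force": force on the tool from outside, world axes, zero at the start; "moment": the same for the moment, N m; "width": finger opening in m.
Only numpy, scipy, OpenCV 4.12 (cv2) and the standard library are available. Lean on these libraries where they do the work, as an engineer would, in place of code of your own. Each camera call takes 0.05 s, during which the arm holds its last target. There are 200 camera calls.

TASK

Lift the lid off the grey spares box and lay it flat, underside down, on the bare bench. Take the aluminium nest cylinder out of the box and stand it upright inside the shallow dark steel tray; leave the grease pot in the box.

Things in the scene. Friction and masses are not known exactly. Their poses are not given: they have to be found in the camera images.
- spares_box: opaque grey open-topped box, fixed to the bench, 150 (its x) x 190 (its y) x 64 mm high, walls and floor 5 mm thick; origin at the centre of its underside, z up. Under its lid it holds the nest cylinder and the grease pot side by side, about 45 mm either side of the middle along its y, either one on either side
- box_lid: loose grey lid lying on the box, 154 (x) x 194 (y) mm, 0.15 to 0.3 kg, a 5 mm plate on a 5 mm high locating lip that sits inside the walls with 4 mm play; it lifts straight off. Origin at the centre of the lip's lower edge (59 mm above the bench when on the box, 0 when laid flat on the bench), z up; plate top 10 mm above the origin
- lid_grip (a point): centre of the black bar handle on the lid, 38 mm above the lid's origin; the bar runs along the lid's y, is 90 mm long, 14 mm wide (x) and 14 mm high, with its lower side 21 mm above the plate and a 10 mm square post under it 38 mm either side of the centre
- nest: the part to fetch: plain aluminium cylinder, 47 mm in diameter, 51 mm high with its tan pad on top (flat sides up to 48 mm), 0.17 to 0.29 kg, with a small brass fitting on the side that sticks out towards its own -y; stands upright in the box. Origin at its underside, 7 mm from the cylinder's axis towards the fitting; z up. Clear sides to grip are at its own +x and -x
- nest_axis (a point): point on the axis of the nest cylinder, 36 mm above its underside
- grease_pot: round red pot with a ribbed grey-beige screw cap, 39 mm in diameter, 32 mm high, standing in the box; stays there. Origin at the centre of its underside
- tray: shallow square dark steel tray, fixed to the bench, 120 x 120 mm outside, rim 14 mm high, walls and floor 4 mm thick; origin at the centre of its underside, z up. There is bare bench for the lid between the box and the robot, to the right of the tray: about x 0.35 to 0.51, y -0.23 to 0.00 is always clear

How it is judged:
At the end, for the whole second after the job is handed in: The lid lies flat on the bench, underside down (within 10 degrees and 10 mm); the nest cylinder stands upright (within 10 degrees) on the tray's floor, its axis within 42 mm of the middle along each side; the grease pot is still in the box; lid and nest are at rest (height (world z) of box_lid between -0.01 and 0.01 m and angle between each of box_lid, nest's own z axis and vertical below 0.17 rad and x of nest_axis in the frame of tray between -0.042 and 0.042 m and y of nest_axis in the frame of tray between -0.042 and 0.042 m and height (world z) of nest below 0.012 m and x of grease_pot in the frame of spares_box between -0.07 and 0.07 m and y of grease_pot in the frame of spares_box between -0.09 and 0.09 m and height (world z) of grease_pot below 0.055 m and linear speed of each of nest, box_lid below 0.02 m/s); the robot touches nothing.
It also fails if it takes over 58 s, if anything falls off the work surface, if the arm or the gripper's body presses on something with over 40 N, if the wrist force passes 120 N, or if a joint passes its speed limit or range.

## Working session

There is one attempt and no reset: what is moved stays moved. The work goes in short steps, Python scripts to look and compute and a tool call to move; the robot and the scene stay as the last step left them, time stands still between calls to the robot, and variables do not carry over. Pictures are saved under pics/ and viewed, about 8 in all and at most 12, crops included, and the job is handed in when it is done.

Besides the shell and the picture viewer there is one more tool, called after "Request:" in YAML: its name, and indented under it one key for each argument. move_arm: Moves the arm, as the interface text tells. Its arguments: {"type":"object","properties":{"deltas":{"type":"array"},"jaw":{"type":"number"},"newtons":{"type":"number"}},"required":["deltas"]}

```bash
mkdir -p pics; cat > h.py <<'E'
import numpy as np, cv2
from plant import bot
from scipy.spatial.transform import Rotation as R
def w(pic,p):
    return (np.linalg.inv(pic["view"])@np.r_[p,1])[:3]
def find(pic,names,f="pinpoint"):
    for n in names:
        for r in getattr(bot,f)(n,pic)[:2]:
            print(f,n,round(r["confidence"],2),w(pic,r["point"]).round(4))
def save(pic,name): cv2.imwrite(f"pics/{name}.png",pic["color"][:,:,::-1])
def st():
    s=bot.read_state(); print(s["time_s"],np.round(s["tcp_pos"],4),R.from_quat(s["eef_rot"]).as_matrix().round(3).tolist(),np.round(s["force"],1),s["width"],np.round(s["q"],2))
E
python3 - <<'E'
from h import *
st()
ims=[]
for n in ("scene","side"):
    p=bot.snapshot(n); ims.append(p["color"]); find(p,["spares_box","box_lid","lid_grip","tray"])
cv2.imwrite("pics/a.png",cv2.resize(np.hstack(ims),(800,300))[:,:,::-1])
E
```

```text
0.0 [ 0.2917 -0.5802  0.2301] [[0.893, 0.449, -0.001], [0.449, -0.893, 0.002], [0.0, -0.002, -1.0]] [ 0.3 -0.5  0.3] 0.08555017905398722 [-1.19  0.12  1.65  0.    1.37 -0.08]
pinpoint spares_box 0.77 [ 0.6171 -0.0196  0.003 ]
pinpoint box_lid 0.92 [ 0.6167 -0.0201  0.0596]
pinpoint lid_grip 0.78 [ 0.6198 -0.0121  0.098 ]
pinpoint tray 0.66 [0.4675 0.1665 0.0007]
pinpoint tray 0.39 [ 0.6179 -0.0177  0.0039]
pinpoint spares_box 0.73 [ 0.6112 -0.0162  0.003 ]
pinpoint box_lid 0.96 [ 0.6172 -0.0132  0.0591]
pinpoint lid_grip 0.78 [ 0.6195 -0.0179  0.0995]
pinpoint tray 0.7 [ 0.4701  0.1633 -0.0007]
```

View pics/a.png

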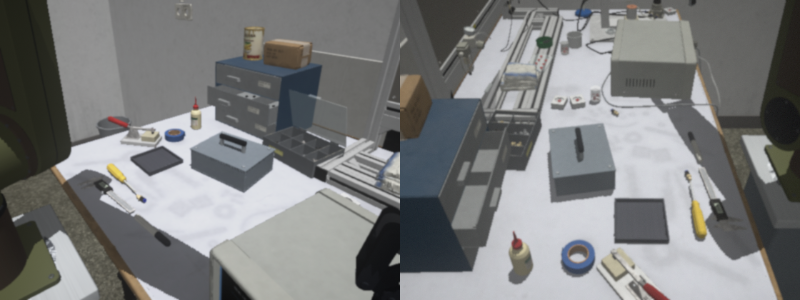

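The pictures show the lidded grey box, roughly axis-aligned (about 230,160 in the left half and 580,155 in the right), and the dark tray near (157,160) and (640,220). The networks agree with this. I'll get the yaws while retreating up and to +y, away from the large instrument.

```bash
cat >> h.py <<'E'
def rect(pic,name,z):
    r=bot.outline_of(name,pic)[0]; m=r["region"].astype(np.uint8)
    c=max(cv2.findContours(m,0,1)[0],key=cv2.contourArea)[:,0].astype(float)
    d=np.c_[(c[:,0]-pic["cx"])/pic["fx"],-(c[:,1]-pic["cy"])/pic["fy"],-np.ones(len(c))]
    V=np.linalg.inv(pic["view"]); d=d@V[:3,:3].T; o=V[:3,3]
    P=o+d*((z-o[2])/d[:,2])[:,None]
    (cc,s,a)=cv2.minAreaRect((P[:,:2]*1000).astype(np.float32)); print("rect",name,round(r["confidence"],2),np.round(cc),np.round(s),round(a,1)); return P
E
python3 - <<'E'
from h import *
for n in ("scene","side"):
    p=bot.snapshot(n); rect(p,"box_lid",.069); rect(p,"tray",.012)
    if n=="side": save(p,"side")
E
```

```text
rect box_lid 0.62 [617. -18.] [160. 196.] 10.6
rect tray 0.6 [465. 158.] [142. 130.] 89.7
rect box_lid 0.55 [618. -17.] [157. 200.] 10.6
rect tray 0.64 [467. 167.] [130. 120.] 89.7
```

Request:
move_arm:
  deltas:
    - [0,0,-30,0]
    - [0,0,-40,0]
    - [0,0,-40,0]
    - [22,-45,0,0]
    - [22,-45,0,0]

```text
time_s: 1.3
tcp_pos: [0.2909, -0.481, 0.3432]
eef_rot: [0.973, 0.23, 0.0, 0.001]
force: [0.5, 0.4, -0.8]
width: 0.0852
```

Request:
move_arm:
  deltas:
    - [28,-38,0,0]
    - [28,-38,0,0]
    - [28,-38,0,0]
    - [28,-38,0,0]
    - [28,-38,0,0]

```text
time_s: 1.8
tcp_pos: [0.3304, -0.2463, 0.3415]
eef_rot: [0.973, 0.23, 0.0, 0.0]
force: [1.4, 1.3, 0.2]
width: 0.0855
```

Request:
move_arm:
  deltas:
    - [28,-38,0,0]
    - [28,-38,0,0]
    - [28,-38,0,0]
    - [28,-38,0,0]
    - [0,0,0,-8.2]

```text
time_s: 2.3
tcp_pos: [0.3627, -0.0571, 0.3419]
eef_rot: [0.952, 0.306, 0.001, -0.0]
force: [-0.5, -1.6, -0.0]
width: 0.0854
```

Request:
move_arm:
  deltas:
    - [0,0,0,-8.2]
    - [0,0,0,-8.2]
    - [0,0,0,-8.2]
    - [0,0,0,-8.2]
    - [0,0,0,-8.2]

```text
time_s: 2.8
tcp_pos: [0.3623, -0.0619, 0.3415]
eef_rot: [0.787, 0.617, 0.0, 0.0]
force: [-0.1, -0.9, -0.2]
width: 0.0854
```

Request:
move_arm:
  deltas:
    - [0,0,0,-8.2]
    - [0,0,0,-8.2]
    - [0,0,0,-8.2]
    - [0,0,0,0]
    - [0,0,0,0]

```text
time_s: 3.3
tcp_pos: [0.3623, -0.062, 0.3414]
eef_rot: [0.641, 0.768, 0.0, 0.0]
force: [-0.4, -0.8, -0.7]
width: 0.0857
```

```bash
python3 - <<'E'
from h import *
st()
E
```

```text
3.3 [ 0.3623 -0.062   0.3414] [[-0.179, 0.984, 0.0], [0.984, 0.179, -0.0], [-0.0, 0.0, -1.0]] [-0.4 -0.8 -0.7] 0.08566326128410115 [-0.32 -0.59  2.06 -0.    1.67 -0.5 ]
```

View pics/side.png

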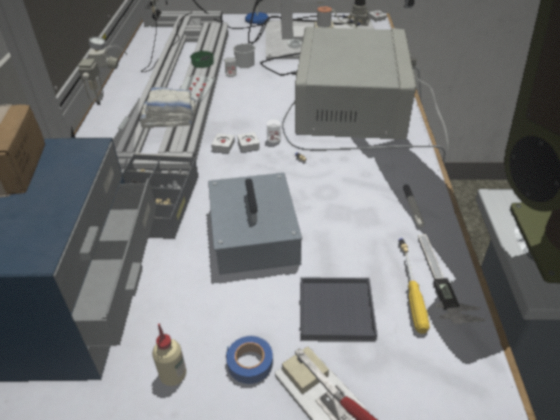

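The side view shows the handle bar at about (251,200), the lid at (253,220) and the tray at (337,308). The bench between the box and the robot is clear.

Request:
move_arm:
  deltas:
    - [0,43,0,0]
    - [0,43,0,0]
    - [0,43,0,0]
    - [0,43,0,0]
    - [0,43,0,0]
  jaw: 60

```text
time_s: 3.8
tcp_pos: [0.5755, -0.0223, 0.3411]
eef_rot: [0.64, 0.768, -0.0, -0.0]
force: [0.2, -0.8, 1.0]
width: 0.0597
```

Request:
move_arm:
  deltas:
    - [0,44,0,0]
    - [0,0,40,0]
    - [0,0,40,0]
    - [0,0,0,0]
    - [0,0,0,0]

```text
time_s: 4.3
tcp_pos: [0.6167, -0.0149, 0.261]
eef_rot: [0.64, 0.768, -0.001, -0.001]
force: [-0.0, -0.4, 0.3]
width: 0.0601
```

```bash
python3 - <<'E'
from h import *
st()
p=bot.snapshot("wrist"); find(p,["box_lid","lid_grip"]); rect(p,"box_lid",.069); save(p,"w1")
p=bot.snapshot("side"); find(p,["box_lid","lid_grip"])
E
```

```text
4.3 [ 0.6167 -0.0149  0.261 ] [[-0.181, 0.984, -0.002], [0.984, 0.181, 0.0], [0.001, -0.002, -1.0]] [-0.  -0.4  0.3] 0.06009182208591649 [-0.11  0.04  1.69  0.    1.41 -0.29]
pinpoint box_lid 0.87 [ 0.6228 -0.021   0.0611]
pinpoint lid_grip 0.84 [ 0.6191 -0.0181  0.0959]
rect box_lid 0.93 [616. -17.] [156. 193.] 10.6
pinpoint box_lid 0.81 [ 0.6205 -0.016   0.0583]
pinpoint lid_grip 0.83 [ 0.6156 -0.0149  0.0998]
```

View pics/w1.png

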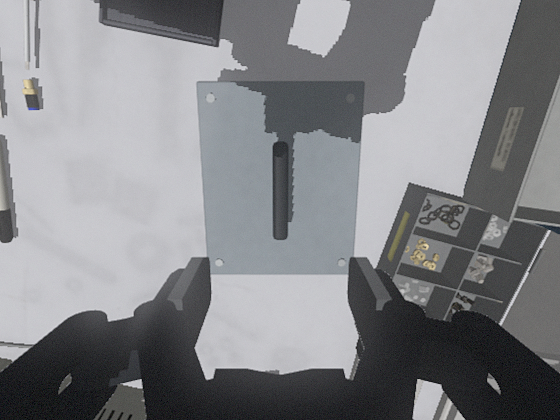

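The lid and bar are centred and square between the jaws (bar at 280,190).

Request:
move_arm:
  deltas:
    - [-2,1,45,0.3]
    - [0,0,45,0]
    - [0,0,45,0]
    - [0,0,30,0]
    - [0,0,16,0]

```text
time_s: 5.15
tcp_pos: [0.6165, -0.0165, 0.0772]
eef_rot: [0.642, 0.767, -0.001, -0.002]
force: [-0.1, 0.2, 0.9]
width: 0.0599
```

Request:
move_arm:
  deltas:
    - [0,0,0,0]
    - [0,0,0,0]
    - [0,0,0,0]
    - [0,0,0,0]
    - [0,0,0,0]
  jaw: 0
  newtons: 80

```text
time_s: 5.65
tcp_pos: [0.6203, -0.0169, 0.0836]
eef_rot: [0.641, 0.767, 0.001, 0.002]
force: [-1.5, -0.2, 7.9]
width: 0.0124
```

Request:
move_arm:
  deltas:
    - [0,0,0,0]
    - [0,0,0,0]
    - [0,0,-10,0]
    - [0,0,-10,0]
    - [0,0,-10,0]

```text
time_s: 6.15
tcp_pos: [0.6183, -0.0166, 0.1112]
eef_rot: [0.642, 0.767, 0.0, 0.0]
force: [0.4, 1.5, -2.1]
width: 0.0126
```

Request:
move_arm:
  deltas:
    - [0,0,-35,0]
    - [0,0,-35,0]
    - [-10,-30,-10,0]
    - [-12,-40,0,2]
    - [-12,-40,0,2]

```text
time_s: 6.65
tcp_pos: [0.5149, -0.0688, 0.1918]
eef_rot: [0.668, 0.744, 0.0, 0.001]
force: [0.3, -1.3, -1.9]
width: 0.0122
```

```bash
python3 - <<'E'
from h import *
st()
p=bot.snapshot("side"); save(p,"s2")
V=np.linalg.inv(p["view"])
for u,v in [(405,185),(424,222),(400,240),(408,255),(412,285),(300,155)]:
    d=V[:3,:3]@np.array([(u-p["cx"])/p["fx"],-(v-p["cy"])/p["fy"],-1]);o=V[:3,3];print(u,v,(o-d*o[2]/d[2]).round(3))
E
```

```text
6.65 [ 0.5149 -0.0688  0.1918] [[-0.107, 0.994, 0.002], [0.994, 0.107, -0.001], [-0.001, 0.002, -1.0]] [ 0.3 -1.3 -1.9] 0.012246140034609622 [-0.24 -0.14  1.98 -0.    1.3  -0.34]
405 185 [ 0.302 -0.171  0.   ]
424 222 [ 0.283 -0.053  0.   ]
400 240 [ 0.338 -0.002  0.   ]
408 255 [0.329 0.038 0.   ]
412 285 [0.334 0.11  0.   ]
300 155 [ 0.528 -0.282  0.   ]
```

View pics/s2.png

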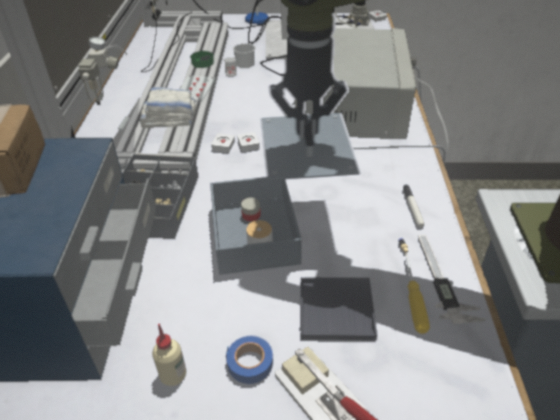

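The box is open. The nest, with its tan pad, is on the +y side at about (258,232), and the pot on the -y side at (250,207). The lid hangs level in the gripper.

Request:
move_arm:
  deltas:
    - [0,0,0,6.1]
    - [-26,-42,0,0]
    - [-25,-41,20,0]
    - [0,0,40,0]
    - [0,0,40,0]

```text
time_s: 7.2
tcp_pos: [0.4345, -0.1196, 0.0922]
eef_rot: [0.707, 0.707, 0.001, 0.003]
force: [0.3, -0.4, -2.1]
width: 0.0119
```

Request:
move_arm:
  deltas:
    - [0,0,30,0]
    - [0,0,20,0]
    - [0,0,5,0]
    - [0,0,4,0]
    - [0,0,3,0]

```text
time_s: 7.7
tcp_pos: [0.4353, -0.1188, 0.0304]
eef_rot: [0.707, 0.708, 0.0, 0.001]
force: [0.1, 0.2, -2.0]
width: 0.012
```

Request:
move_arm:
  deltas:
    - [0,0,2,0]
    - [0,0,2,0]
    - [0,0,2,0]
    - [0,0,0,0]

```text
time_s: 8.1
tcp_pos: [0.4348, -0.1186, 0.0245]
eef_rot: [0.706, 0.708, 0.0, 0.0]
force: [-2.9, 2.0, 5.5]
width: 0.0119
```

Request:
move_arm:
  deltas:
    - [0,0,0,0]
    - [0,0,0,0]
    - [0,0,0,0]
    - [0,0,0,0]
  jaw: 50

```text
time_s: 8.5
tcp_pos: [0.4342, -0.1184, 0.0231]
eef_rot: [0.707, 0.708, 0.0, 0.0]
force: [0.4, 0.1, -0.6]
width: 0.0499
```

Request:
move_arm:
  deltas:
    - [0,0,-30,0]
    - [0,0,-50,0]
    - [0,0,-50,0]
    - [0,0,-50,0]
    - [0,0,-50,0]

```text
time_s: 9.0
tcp_pos: [0.4337, -0.1183, 0.2551]
eef_rot: [0.707, 0.708, 0.0, 0.0]
force: [0.3, -0.2, -0.1]
width: 0.0497
```

Request:
move_arm:
  deltas:
    - [36,47,0,0]
    - [36,47,0,0]
    - [30,40,0,0]
    - [0,0,0,0]
    - [0,0,0,0]
  jaw: 80

```text
time_s: 9.5
tcp_pos: [0.5536, -0.0267, 0.2522]
eef_rot: [0.706, 0.708, -0.001, -0.001]
force: [-0.3, 0.3, -0.1]
width: 0.08
```

```bash
python3 - <<'E'
from h import *
st()
p=bot.snapshot("wrist"); find(p,["nest","nest_axis","grease_pot","box_lid","spares_box"]); save(p,"w2")
try: rect(p,"nest",.051)
except Exception as e: print(e)
p=bot.snapshot("side"); find(p,["nest","nest_axis","grease_pot","box_lid"]); find(p,["nest"],"search_frame")
p=bot.snapshot("scene"); find(p,["nest","nest_axis","grease_pot","box_lid","spares_box"])
E
```

```text
9.5 [ 0.5536 -0.0267  0.2522] [[-0.003, 1.0, -0.002], [1.0, 0.003, -0.0], [0.0, -0.002, -1.0]] [-0.3  0.3 -0.1] 0.08001094122446534 [-0.14 -0.1   1.84 -0.    1.4  -0.15]
pinpoint nest 0.78 [0.6019 0.0222 0.0052]
pinpoint nest_axis 0.89 [0.6016 0.0264 0.0437]
pinpoint grease_pot 0.76 [ 0.6254 -0.0651  0.004 ]
pinpoint box_lid 0.74 [ 0.4351 -0.1202  0.0342]
pinpoint box_lid 0.59 [ 0.4399 -0.1216  0.001 ]
pinpoint spares_box 0.8 [ 0.6168 -0.0202 -0.0019]
rect nest 0.83 [599.  27.] [50. 48.] 46.3
pinpoint nest 0.67 [0.6035 0.0182 0.0056]
pinpoint nest_axis 0.62 [0.6042 0.024  0.0405]
pinpoint grease_pot 0.75 [ 0.6282 -0.0621  0.0033]
pinpoint box_lid 0.84 [ 0.4328 -0.1158 -0.    ]
search_frame nest 0.61 [0.6071 0.0327 0.0531]
pinpoint nest 0.62 [0.6012 0.0264 0.0063]
pinpoint nest_axis 0.87 [0.5997 0.0278 0.0424]
pinpoint grease_pot 0.6 [ 0.6244 -0.0648  0.0008]
pinpoint box_lid 0.71 [ 0.4334 -0.1239 -0.0045]
pinpoint spares_box 0.87 [ 0.618  -0.0182  0.0022]
```

View pics/w2.png

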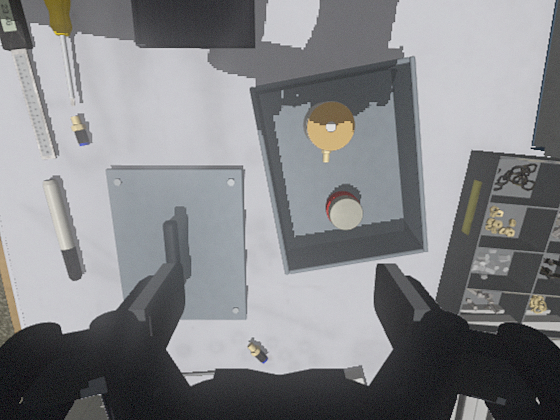

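The lid lies flat on the bench at about (178,243). The nest is at (330,125) with its fitting towards -y (326,156), and the pot is at (344,210). Gripping along the box's x axis uses the clear sides.

Request:
move_arm:
  deltas:
    - [26,24,0,0]
    - [27,24,0,0]
    - [0,0,30,-5]
    - [0,0,30,-5]
    - [0,0,30,0]
  jaw: 75

```text
time_s: 10.95
tcp_pos: [0.6016, 0.0261, 0.1622]
eef_rot: [0.641, 0.767, 0.0, 0.0]
force: [0.6, 0.1, 0.0]
width: 0.0754
```

Request:
move_arm:
  deltas:
    - [0,0,20,0]
    - [0,0,0,0]
    - [0,0,0,0]

```text
time_s: 11.25
tcp_pos: [0.6014, 0.0257, 0.1433]
eef_rot: [0.642, 0.767, -0.0, -0.0]
force: [1.1, -0.0, 0.8]
width: 0.0751
```

```bash
python3 - <<'E'
from h import *
st()
p=bot.snapshot("wrist"); find(p,["nest_axis"]); save(p,"w3")
p=bot.snapshot("side"); find(p,["nest_axis","tray"])
E
```

```text
11.25 [0.6014 0.0257 0.1433] [[-0.175, 0.985, -0.0], [0.985, 0.175, 0.0], [0.0, -0.0, -1.0]] [ 1.1 -0.   0.8] 0.07514296873085229 [-0.05  0.09  1.84  0.    1.21 -0.22]
pinpoint nest_axis 0.68 [0.6012 0.0261 0.0438]
pinpoint nest_axis 0.67 [0.603  0.0235 0.0415]
pinpoint tray 0.72 [ 0.4669  0.1601 -0.0019]
```

View pics/w3.png

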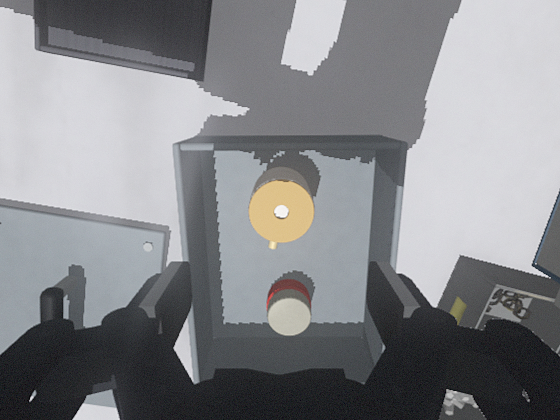

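The nest is centred between the jaws (281,212), with the fitting to one side at (272,244).

Request:
move_arm:
  deltas:
    - [0,0,40,0]
    - [0,0,40,0]
    - [0,0,25,0]
    - [0,0,14,0]
    - [0,0,0,0]

```text
time_s: 12.0
tcp_pos: [0.6001, 0.0257, 0.0225]
eef_rot: [0.642, 0.767, -0.001, -0.001]
force: [-0.5, -0.3, 0.1]
width: 0.0752
```

Request:
move_arm:
  deltas:
    - [0,0,0,0]
    - [0,0,0,0]
    - [0,0,0,0]
    - [0,0,0,0]
    - [0,0,0,0]
  jaw: 0
  newtons: 60

```text
time_s: 12.5
tcp_pos: [0.6034, 0.0256, 0.0269]
eef_rot: [0.642, 0.767, 0.001, 0.002]
force: [0.1, 0.3, 7.6]
width: 0.0452
```

Request:
move_arm:
  deltas:
    - [0,0,0,0]
    - [0,0,-10,0]
    - [0,0,-10,0]
    - [0,0,-10,0]
    - [0,0,0,0]

```text
time_s: 13.0
tcp_pos: [0.6027, 0.0256, 0.0564]
eef_rot: [0.642, 0.767, 0.001, 0.001]
force: [0.3, -0.6, -2.6]
width: 0.0454
```

The nest is held (-2.6 N, 45 mm opening).

Request:
move_arm:
  deltas:
    - [0,0,-40,0]
    - [0,0,-40,0]
    - [0,0,-30,0]
    - [40,-27,0,0]
    - [40,-27,0,0]

```text
time_s: 13.5
tcp_pos: [0.5346, 0.0951, 0.1658]
eef_rot: [0.643, 0.766, 0.001, 0.001]
force: [0.9, 0.5, -3.2]
width: 0.0455
```

Request:
move_arm:
  deltas:
    - [40,-27,0,0]
    - [40,-28,0,0]
    - [0,0,0,5]
    - [0,0,0,5]
    - [0,0,0,0]

```text
time_s: 14.0
tcp_pos: [0.4654, 0.1644, 0.1639]
eef_rot: [0.706, 0.708, -0.0, -0.0]
force: [0.1, -0.5, -2.8]
width: 0.0454
```

```bash
python3 - <<'E'
from h import *
st()
p=bot.snapshot("side"); find(p,["nest_axis","tray"]); a=p["color"]
p=bot.snapshot("scene"); find(p,["nest_axis","tray"])
cv2.imwrite("pics/c.png",cv2.resize(np.hstack([a,p["color"]]),(800,300))[:,:,::-1])
E
```

```text
14.0 [0.4654 0.1644 0.1639] [[-0.003, 1.0, -0.0], [1.0, 0.003, -0.0], [-0.0, -0.0, -1.0]] [ 0.1 -0.5 -2.8] 0.0453632968056895 [ 0.23 -0.18  2.06 -0.    1.26  0.23]
pinpoint nest_axis 0.86 [0.4699 0.1635 0.1781]
pinpoint tray 0.68 [ 0.4663  0.1631 -0.0011]
pinpoint nest_axis 0.83 [0.466  0.1642 0.1782]
pinpoint nest_axis 0.28 [ 0.6247 -0.0651  0.0027]
pinpoint tray 0.59 [0.4668 0.1656 0.0023]
```

View pics/c.png

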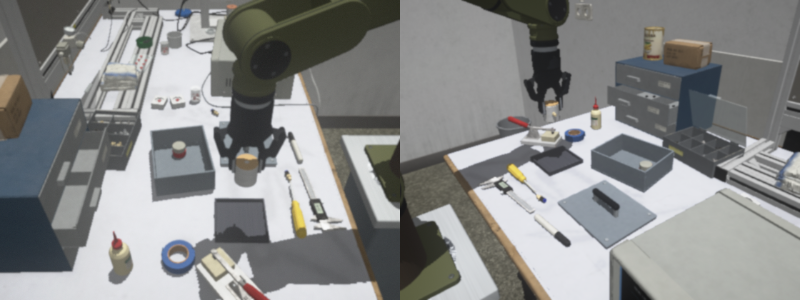

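The nest hangs upright over the tray, the pot is in the box, and the lid is flat. Nest axis and tray centre agree within about 3 mm, so I'll lower it.

Request:
move_arm:
  deltas:
    - [0,0,45,0]
    - [0,0,45,0]
    - [0,0,30,0]
    - [0,0,10,0]
    - [0,0,3,0]

```text
time_s: 14.8
tcp_pos: [0.4653, 0.1638, 0.03]
eef_rot: [0.707, 0.708, -0.001, -0.001]
force: [0.2, -0.8, -2.4]
width: 0.0452
```

Request:
move_arm:
  deltas:
    - [0,0,2,0]
    - [0,0,2,0]
    - [0,0,0,0]

```text
time_s: 15.1
tcp_pos: [0.4672, 0.1644, 0.0286]
eef_rot: [0.707, 0.708, 0.001, 0.001]
force: [0.3, -0.0, -2.9]
width: 0.045
```

Request:
move_arm:
  deltas:
    - [0,0,2,0]
    - [0,0,1,0]
    - [0,0,0,0]

```text
time_s: 15.4
tcp_pos: [0.467, 0.1644, 0.0259]
eef_rot: [0.707, 0.708, 0.001, 0.0]
force: [-2.2, -1.0, 7.4]
width: 0.0456
```

Contact with the tray floor, so I'll release and retreat.

Request:
move_arm:
  deltas:
    - [0,0,0,0]
    - [0,0,0,0]
    - [0,0,0,0]
    - [0,0,0,0]
  jaw: 66

```text
time_s: 15.8
tcp_pos: [0.466, 0.1641, 0.024]
eef_rot: [0.707, 0.708, -0.0, -0.0]
force: [0.0, 0.2, 0.4]
width: 0.0657
```

Request:
move_arm:
  deltas:
    - [0,0,-20,0]
    - [0,0,-40,0]
    - [0,0,-50,0]
    - [0,0,-50,0]
    - [0,0,-40,0]

```text
time_s: 16.3
tcp_pos: [0.4664, 0.1642, 0.2273]
eef_rot: [0.707, 0.708, 0.001, 0.001]
force: [0.4, -1.0, 0.1]
width: 0.0661
```

Request:
move_arm:
  deltas:
    - [-40,0,0,0]
    - [-40,0,0,0]
    - [0,0,0,0]
    - [0,0,0,0]

```text
time_s: 16.7
tcp_pos: [0.466, 0.0835, 0.224]
eef_rot: [0.707, 0.707, 0.0, -0.0]
force: [-0.6, 0.6, -0.0]
width: 0.0658
```

```bash
python3 - <<'E'
from h import *
st()
N=["nest","nest_axis","tray","grease_pot","box_lid"]
p=bot.snapshot("side"); find(p,N); a=p["color"]
p=bot.snapshot("wrist"); find(p,N)
cv2.imwrite("pics/d.png",cv2.resize(np.hstack([a,p["color"]]),(800,300))[:,:,::-1])
E
```

```text
16.7 [0.466  0.0835 0.224 ] [[0.0, 1.0, -0.0], [1.0, -0.0, 0.0], [0.0, -0.0, -1.0]] [-0.6  0.6 -0. ] 0.06577044675175367 [ 0.06 -0.28  2.04  0.    1.38  0.06]
pinpoint nest 0.96 [ 0.4703  0.1547 -0.0005]
pinpoint nest 0.63 [ 0.4655  0.1609 -0.0014]
pinpoint nest_axis 0.6 [0.4645 0.1674 0.0408]
pinpoint tray 0.97 [ 0.4684  0.1633 -0.0009]
pinpoint grease_pot 0.81 [ 0.6296 -0.0613  0.0022]
pinpoint box_lid 0.89 [ 0.4328 -0.116  -0.    ]
pinpoint box_lid 0.61 [0.4676 0.1646 0.0035]
pinpoint nest 0.91 [0.4635 0.1606 0.0028]
pinpoint nest_axis 0.82 [0.466  0.1648 0.0414]
pinpoint tray 0.48 [ 0.4337 -0.1229  0.0016]
pinpoint grease_pot 0.67 [ 0.6276 -0.0653  0.0073]
pinpoint grease_pot 0.33 [ 0.6164 -0.0214  0.001 ]
pinpoint box_lid 0.47 [0.4662 0.1629 0.041 ]
```

View pics/d.png

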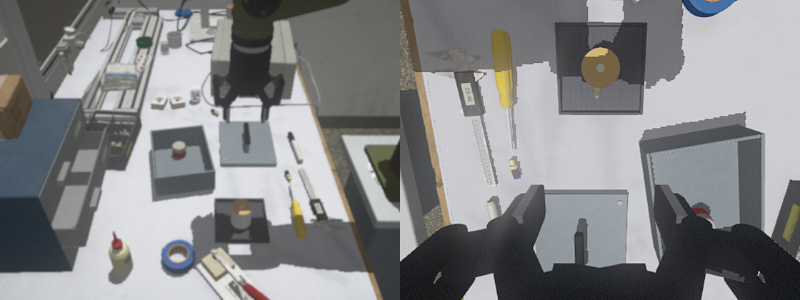

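The nest stands upright in the middle of the tray (600,68), the lid is flat on the bench (247,143), the pot is in the box (179,150), and the arm is clear.

```bash
python3 -c "
from plant import bot
print(bot.hand_in())"
```

```text
the job is handed in; nothing more can be done
None
```

The job is done and handed in at about 17 s of the 58 s allowed. I lifted the lid by its bar and laid it flat on the bench, then took the nest out of the box and stood it in the tray.

My last checks, from the side and wrist cameras:
- **Nest:** it stands upright, with its axis at about (0.466, 0.165) and the tray centre at about (0.468, 0.164). The wrist camera puts its base at about 3 mm and the side camera at about 0, so it is on the tray floor.
- **Lid:** it lies flat, underside down, at about (0.433, -0.116), with its height reading about 0.
- **Grease pot:** it is still in the box.
- **Arm:** it is clear of everything, and the highest force reported after any move was about 8 N.

Some network reports disagreed with the rest: the wrist view took the lid for the tray and the nest for the lid (confidence under 0.5), and the side view gave a second lid at the tray (0.61). The pictures contradicted them, so I ignored them.

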